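Pile the mould trays and hold the mould warmer's lid open for loading

TASK

The emptied mould trays on the black cold plate are going back into the mould warmer. Stack the two shallow trays squarely on top of the deep one, edges flush, leaving the pile standing on the cold plate; then lift the warmer's hinged lid by its bar and hold it open at 60 degrees so that I can load the pile with both hands. The lid falls shut if let go, so finish while still holding it there, and leave the other things on the bench and the cold plate where they are.

Things in the scene. Friction and masses are not known exactly. Their poses are not given: they have to be found in the camera images.
- deep_tray: the deep mould tray, bottom of the pile: bright steel pan 120 x 56 mm, 30 mm high, about 0.2 kg, holding three large moulds in a row. Origin at the centre of its underside, x along its 120 mm length, y across its 56 mm width, z up. Moulds fixed inside lie below the rim: it handles like a solid slab; trays rest flat on one another and do not interlock.
- tray_a: a shallow mould tray: bright steel pan 120 x 56 mm, 16 mm high, about 0.14 kg, holding six small moulds. Origin at the centre of its underside, x along its 120 mm length, y across its 56 mm width, z up. 30 mm is free beside the middle of its long sides. Moulds fixed inside lie below the rim: it handles like a solid slab; trays rest flat on one another and do not interlock.
- tray_b: the other shallow mould tray, identical to tray_a; either one may be on top.
- cold_plate: the cold plate the trays lie on: fixed white unit 320 x 320 mm with a black stone top, the top 85 mm above the bench. Origin at the centre of its underside, x away from its display front, y to the left, z up. It stands left or right of the robot's middle, the warmer on the other side.
- warmer: the mould warmer: fixed white box, 220 mm deep (x), 260 wide (y), 105 high without its aluminium lid. Origin at bench level under the middle of its 150 x 200 mm well; x points from its front (display, lid bar) to its back (hinge), y to the left, z up. Its front face is at x = -95 mm, its back at x = +125 mm.
- lid (a joint): opening angle of the warmer's lid, rad: 0 closed (the lid lies level), growing as the front edge rises, up to a stop at 1.7; 60 degrees is 1.05. The lid, 187 x 254 x 14 mm and 0.5 to 1 kg, turns freely about the hinge at its rear edge and falls shut when let go below about 90 degrees; holding it at its bar takes 2 to 5 N upwards.
- lid_grip (a point): middle of the lid's bar: a round black bar, 12 mm diameter, lying parallel to the hinge (along the warmer's y), 136 mm free between two bracket arms. Moves with the lid; closed, it is at x = -137, y = 0, z = 117 mm in the warmer's frame. 34 mm is free between bar and lid edge; the bar can turn between the fingers.
- lid_hinge (a point): middle of the lid's hinge line, fixed on the warmer at x = 90, y = 0, z = 105 mm in its frame; the axis is the warmer's y. The bar's centre runs on an arc of 227 mm about it.
- block_a: bystander on the cold plate: small white cassette with a wax block, 40 x 28 x 14 mm. Origin at the centre of its underside.
- block_b: bystander on the cold plate: a second cassette with a wax block, 40 x 28 x 14 mm. Origin at the centre of its underside.
- reagent_bottle: bystander at the left side: amber bottle, 68 mm diameter, 150 mm high. Origin at the centre of its underside.
- beaker: bystander at the right side: clear open beaker, 70 mm diameter, 90 mm high. Origin at the centre of its underside.
- specimen_jar: bystander at the left side: clear jar with white cap, 64 mm diameter, 75 mm high. Origin at the centre of its underside.
- cassette_rack: bystander at the right side: rack of white cassettes standing on edge, 85 x 50 x 50 mm. Origin at the centre of its underside.
- specimen_vial: bystander between the cold plate and the warmer: small clear vial with white cap, 33 mm diameter, 60 mm high. Origin at the centre of its underside.
Mind the look-alikes: they are no part of the job. What is shaped like the tray_b but pink is not meant. What is shaped like the tray_a but green is not meant.

How it is judged:
By the outcome, as a careful person would: the job done as asked, in the order asked, and still so for the second after the job is handed in, while the arm keeps its last pose, push and grip.
It also fails if it takes over 72 s, if anything falls off the work surface, if the arm or the gripper's body presses on something with over 40 N, if the wrist force passes 120 N, or if a joint passes its speed limit or range.

ROBOT

A 6-joint arm with a two-finger parallel gripper is mounted at the origin on the work surface. World frame = base frame: x ahead of the robot, y to its left, z up, the work surface at z = 0. Lengths are in mm, angles in rad, forces in N, time in s.
With the tool pointing down it reaches from about 350 to 775 mm from the base axis. Payload 7.3 kg.
Tool frame: the origin (TCP) lies at the very end of the fingers, on their centre line; the grasp point (between the pads) lies 19 mm behind it; z points along the fingers, y is the line along which they close (so a half turn about z gives the same grasp; the last joint's range is limited). The gripper opens to 92 mm and grips with 3 to 60 N. Pads are 19 mm wide; open, the fingers measure 130 mm over their backs; the gripper's body (75 mm by 190 mm) begins 47 mm behind the grasp point.
Start: joints at [-1.308, 0.342, 1.524, -0, 1.275, -0.146], TCP at [208.716, -481.75, 226.741] pointing down, gripper open.
Joint ranges: [-2.53, 2.53], [-0.77, 2.02], [0.04, 2.7], [-1, 4.14], [0.28, 2.66], [-3.11, 3.11]. Speed limits (rad/s): [2.57, 2.57, 3.14, 3.14, 3.14, 3.14].

INTERFACE

Orientations are given as [roll, pitch, yaw] about the fixed x, y, z axes, in that order (R = Rz(yaw) Ry(pitch) Rx(roll)).
In Python, from plant import * gives the robot as it stands.
- The arm moves only by the tool arm_command, never from a script. Its arguments are lists of equal length, an entry for each row: "gripper": the finger opening in mm, from 0 to 91.8; "dp": the shift along the tool's x, y, z in units of 25 mm (1.0 is 25 mm), a list of three; "twist": the turn about the tool's z in units of 5 degrees (1.0 is 5 degrees). A call has exactly 5 rows; each row shifts and turns the commanded pose from where the row before left it, along the tool's axes as they then stand; what a row does not reach is not made up. A row lasts 1/8 s, in which the tool goes at most 62.5 mm and 10.7 degrees, less where a joint would pass 70% of its speed; a pose out of reach is approached as far as the arm can. A call is refused whole if a number of a shift passes 1 or a number of a turn 1, either way. A call with a gripper value outside its range is refused whole. The fingers move at their own pace and stop on an object; the grip force is fixed at half the most. Time passes only in rows, so rows that do not move let the fingers close, or fill a call up. It gives the time, the measured TCP pose, the force, the opening and the grip force at its end, in the units of the state.
- get_obs(): the state, without advancing time (a new reading comes with each control period).
- capture(name): name is "scene" or "top"; returns the picture (420x560x3 uint8, red, green, blue); there is no depth.
- get_calibration(name): a dict with "mtx" (3x3 intrinsics, pixels), "position" and "attitude" of the camera in the world. Camera axes: x right, y down, z forward; pixel columns grow to the right and rows downward; lengths in mm; the calibration is good to about 2 mm. A picture is of the moment at which its call begins. get_calibration takes no time and is no camera call.
- close_job(): hands the job in; it is judged then, once.
The state is a dict: "time": time; "joint_positions": joint angles; "dq": joint speeds; "tau": joint torques, N m; "tool_pos": TCP position; "tcp_rot": TCP orientation; "contact_force": force on the tool from outside, world axes, zero at the start; "moment": the same for the moment, N m; "grip_width": finger opening in mm; "finger_force": force on a finger pad.
Only numpy, scipy, OpenCV 4.12 (cv2) and the standard library are available. Lean on these libraries where they do the work, as an engineer would, in place of code of your own. Each camera call takes 0.05 s, during which the arm holds its last target. There are 200 camera calls.

## Working session

There is one attempt and no reset: what is moved stays moved. The work goes in short steps, Python scripts to look and compute and a tool call to move; the robot and the scene stay as the last step left them, time stands still between calls to the robot, and variables do not carry over. Pictures are saved under pics/ and viewed, at most 10 in all, crops included, and the job is handed in when it is done.

Besides the shell and the picture viewer there is one more tool, called after "Request:" as name([rows], argument=value, ...), one row to a line, values as JSON. arm_command: Moves the arm, as the interface text tells. Its arguments: {"type":"object","properties":{"gripper":{"type":"array"},"dp":{"type":"array"},"twist":{"type":"array"}},"required":["gripper","dp","twist"]}

```bash
mkdir -p pics
python3 - <<'E'
from plant import *
import cv2
for n in("scene","top"):
    im=capture(n); cv2.imwrite(f"pics/{n}0.png",im[:,:,::-1]); c=get_calibration(n); print(n,c)
o=get_obs(); print(o["tool_pos"],o["tcp_rot"],o["time"],o["grip_width"])
E
```

```text
scene {'mtx': array([[477.80170862,   0.        , 280.54329586],
       [  0.        , 477.80170862, 205.89306234],
       [  0.        ,   0.        ,   1.        ]]), 'position': array([1250.98736317,  592.32996195, 1190.8786567 ]), 'attitude': array([-2.42133015, -0.00505006,  2.24175363])}
top {'mtx': array([[459.56390021,   0.        , 285.28900655],
       [  0.        , 459.56390021, 198.93483184],
       [  0.        ,   0.        ,   1.        ]]), 'position': array([ 260.33125023,   -9.68674142, 1433.42585709]), 'attitude': array([-2.96227082,  0.00857154, -1.57868579])}
[ 208.60392023 -481.38794863  226.12081249] [-3.14021506e+00 -1.53763718e-04  4.08844631e-01] 0.1 91.93846330306887
```

View pics/scene0.png

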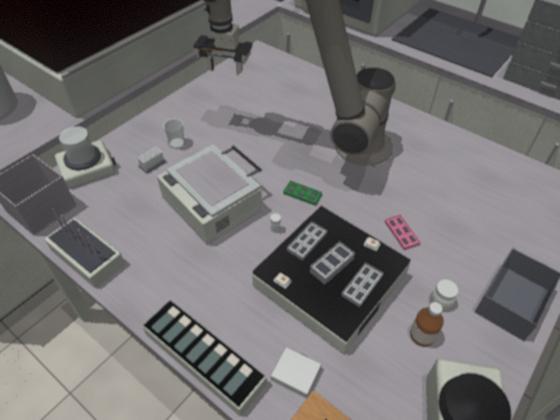

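View pics/top0.png

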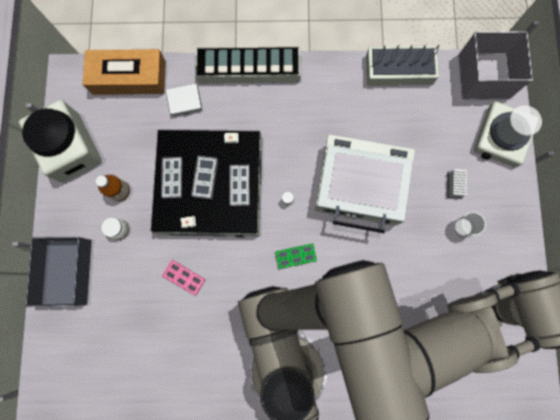

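The top view shows the cold plate at about (207,182). The shallow trays are at (172,178) and (240,185), with the deep tray between them at (204,178). The warmer is at (367,180), its bar at about (360,222), and the front faces the robot. Next I'll enlarge these areas.

Run:
```python
import cv2
a=cv2.imread("pics/top0.png")
cv2.imwrite("pics/c1.png",cv2.resize(a[120:240,145:275],None,fx=6,fy=5,interpolation=cv2.INTER_CUBIC)[:600,:780])
cv2.imwrite("pics/c2.png",cv2.resize(a[125:250,310:425],None,fx=4.8,fy=4.8,interpolation=cv2.INTER_CUBIC))
```

```text
(no output)
```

View pics/c1.png

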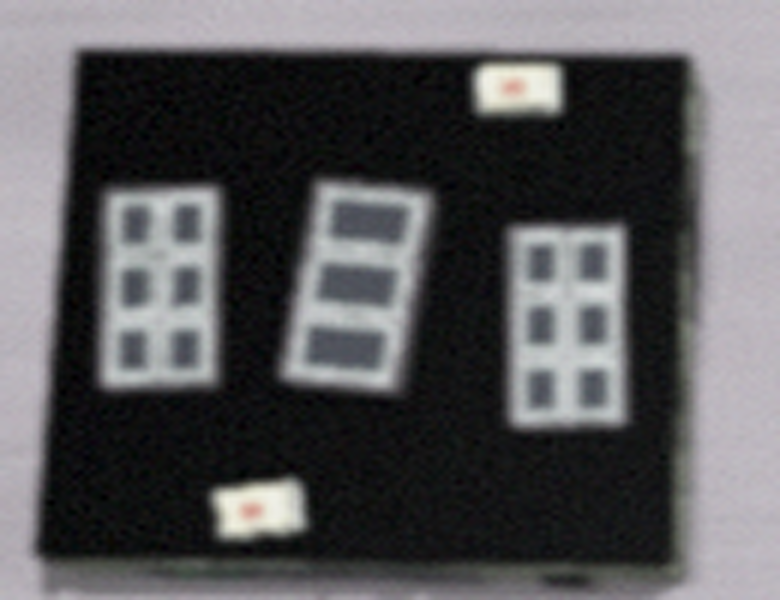

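View pics/c2.png

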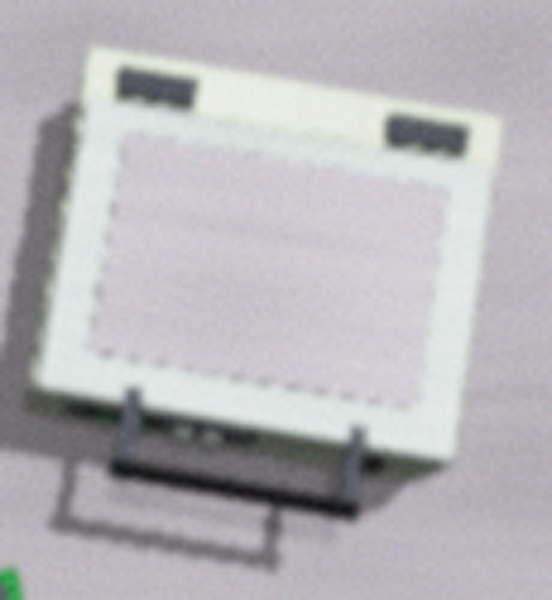

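The crops are clear: the deep tray is tilted clockwise by about 10° and the shallow ones are nearly straight. The bar runs from (333.5,222.3) to (384,230.8) in full-image pixels. I'll fit the poses by matching silhouette moments in both cameras.

```bash
cat > h.py <<'E'
import numpy as np, cv2
from scipy.optimize import least_squares
from scipy.spatial.transform import Rotation as R
from plant import *
def proj(c,P):
    P=np.atleast_2d(P); Q=(P-c["position"])@R.from_euler("xyz",c["attitude"]).as_matrix()
    q=Q@c["mtx"].T; return q[:,:2]/q[:,2:]
def unproj(c,uv,z):
    d=R.from_euler("xyz",c["attitude"]).as_matrix()@np.linalg.inv(c["mtx"])@[uv[0],uv[1],1]
    return c["position"]+d*(z-c["position"][2])/d[2]
def box(x,y,yaw,h,z0=85,L=120,W=56):
    l=np.array([[sx*L/2,sy*W/2] for sx in(1,-1) for sy in(1,-1)])
    c,s=np.cos(yaw),np.sin(yaw); p=l@np.array([[c,s],[-s,c]])+[x,y]
    return np.vstack([np.c_[p,0*p[:,:1]+z0],np.c_[p,0*p[:,:1]+z0+h]])
def mom(m):
    a=np.arctan2(2*m["mu11"],m["mu20"]-m["mu02"])
    return m["m10"]/m["m00"],m["m01"]/m["m00"],a
def blob(im,uv,r=45,th=95):
    g=cv2.cvtColor(im,cv2.COLOR_RGB2GRAY); x,y=map(int,uv)
    m=(g>th).astype(np.uint8)*255
    cs,_=cv2.findContours(m,cv2.RETR_EXTERNAL,cv2.CHAIN_APPROX_NONE)
    cs=[c for c in cs if cv2.pointPolygonTest(c,(float(x),float(y)),False)>=0]
    k=min(cs,key=cv2.contourArea); M=np.zeros_like(g); cv2.drawContours(M,[k],-1,1,-1)
    return cv2.moments(M,True)
def fit(obs,h,z0=85,p0=(600,200,0)):
    def f(p):
        r=[]
        for c,m in obs:
            k=cv2.convexHull(proj(c,box(*p,h,z0)).astype(np.float32)); a=mom(cv2.moments(k)); b=mom(m)
            d=(a[2]-b[2]+np.pi)%(2*np.pi)-np.pi
            r+= [a[0]-b[0],a[1]-b[1],10*d]
        return np.array(r)
    s=least_squares(f,p0,x_scale=[10,10,.1],diff_step=1e-4); return s.x,s.fun
E
cat > f.py <<'E'
from h import *
T,S=get_calibration("top"),get_calibration("scene"); 
t=cv2.imread("pics/top0.png")[:,:,::-1].copy(); s=cv2.imread("pics/scene0.png")[:,:,::-1].copy()
for n,u,v,h in(("L",(172,178),(362,284),16),("deep",(204,186),(332,262),30),("R",(240,185),(307,240),16)):
    for o in("t","s","ts"):
        ob=[]
        if "t" in o: ob.append((T,blob(t,u)))
        if "s" in o: ob.append((S,blob(s,v)))
        p,r=fit(ob,h,p0=(600,200,.01)); print(n,o,p.round(2),r.round(2),[m["m00"] for _,m in ob],[cv2.contourArea(cv2.convexHull(proj(c,box(*p,h)).astype(np.float32))) for c,_ in ob])
for uv in((333.5,222.3),(384.2,231)): print("bar",unproj(T,uv,117).round(1))
for n,uv,z in(("blk",(230.5,138),99),("blk",(188,222),99),("vial",(288,199),60),("bl",(328,136.5),119),("br",(414,149.5),119),("fl",(317.5,206),119),("fr",(404.5,221),119)): print(n,unproj(T,uv,z).round(1))
E
python3 f.py
```

```text
L t [543.59 103.71  -1.24] [-0. -0.  0.] [178405.0] [791.9978388157906]
L s [520.82  93.56  -1.22] [ 0. -0. -0.] [149368.0] [755.5477572726086]
L ts [534.2  100.1   -1.23] [ 1.2   3.08 -0.14 -0.95  3.88  0.2 ] [178405.0, 149368.0] [793.3800146796275, 769.0360560028348]
deep t [541.96 102.99  -1.24] [ 0. -0. -0.] [178405.0] [846.917461268371]
deep s [525.51  97.    -1.22] [-0.  0.  0.] [149368.0] [898.819319551345]
deep ts [535.12 101.02  -1.23] [ 0.66  2.25 -0.18 -0.87  2.69  0.24] [178405.0, 149368.0] [847.1197151445085, 909.2376140896231]
R t [543.59 103.71  -1.24] [-0. -0.  0.] [178405.0] [791.9978388157906]
R s [520.82  93.56  -1.22] [ 0. -0. -0.] [149368.0] [755.5477572726086]
R ts [534.2  100.1   -1.23] [ 1.2   3.08 -0.14 -0.95  3.88  0.2 ] [178405.0, 149368.0] [793.3800146796275, 769.0360560028348]
bar [ 429.3 -138.7  117. ]
bar [ 402.9 -283.4  117. ]
blk [691.3 164.2  99. ]
blk [436.3 285.4  99. ]
vial [509.1  -8.1  60. ]
bl [ 686.4 -129.   119. ]
br [ 643.7 -382.1  119. ]
fl [477.  -93.5 119. ]
fr [ 431.  -342.6  119. ]
```

```bash
sed -i 's/RETR_EXTERNAL/RETR_LIST/; s/False)>=0\]/False)>=0 and cv2.contourArea(c)>350]/' h.py; python3 f.py | head -9
```

```text
L t [5.7416e+02 3.4118e+02 1.0000e-02] [-0. -0. -0.] [759.0] [805.1413530233549]
L s [5.7154e+02 3.4035e+02 1.0000e-02] [ 0. -0.  0.] [828.0] [920.8748171459883]
L ts [5.7286e+02 3.4079e+02 1.0000e-02] [ 0.12  0.42 -0.05 -0.12  0.42 -0.01] [759.0, 828.0] [805.3390418632189, 922.5138750486076]
deep t [ 5.7151e+02  2.4094e+02 -1.4000e-01] [0. 0. 0.] [793.0] [861.3408746097703]
deep s [ 5.6399e+02  2.3712e+02 -1.6000e-01] [ 0. -0. -0.] [750.0] [993.1499886661768]
deep ts [ 5.6807e+02  2.3917e+02 -1.5000e-01] [ 0.57  1.12  0.23 -0.22  1.34 -0.17] [793.0, 750.0] [861.8849850597326, 997.3263589402195]
R t [548.33 137.5    0.  ] [0.   0.   0.14] [764.0] [782.0565702411113]
R s [5.4583e+02 1.3617e+02 1.0000e-02] [-0.  0.  0.] [672.0] [776.968770991778]
R ts [5.4730e+02 1.3699e+02 1.0000e-02] [ 0.17  0.34 -0.03 -0.08  0.46  0.01] [764.0, 672.0] [781.9391694575315, 778.6463424251415]
```

```bash
sed -i 's/p,r=fit(ob,h,p0/p,r=fit(ob,1,84+h,p0/; s/box(\*p,h)/box(*p,1,84+h)/' f.py; sed -i 's/p.round(2)/[float("%.3f"%q) for q in p]/' f.py; python3 f.py | head -9
```

```text
L t [572.706, 339.398, 0.01] [-0.  0. -0.] [759.0] [741.15472257894]
L s [576.007, 341.899, 0.019] [-0. -0. -0.] [828.0] [821.6816648463719]
L ts [574.287, 340.754, 0.017] [-0.43 -0.51 -0.13 -0.02 -0.67  0.08] [759.0, 828.0] [740.6911378556397, 819.0943561457098]
deep t [568.768, 238.484, -0.13] [-0. -0.  0.] [793.0] [757.5565316134598]
deep s [572.604, 241.612, -0.128] [ 0.  0. -0.] [750.0] [754.7600869750604]
deep ts [570.478, 240.0, -0.128] [-0.5  -0.56 -0.04 -0.05 -0.81  0.02] [793.0, 750.0] [757.0490383032011, 751.7433798969723]
R t [547.042, 136.847, 0.009] [-0.  0.  0.] [764.0] [748.8369403675897]
R s [550.469, 139.14, 0.019] [0. 0. 0.] [672.0] [663.0163227850571]
R ts [548.485, 137.814, 0.015] [-0.32 -0.47 -0.12  0.04 -0.67  0.1 ] [764.0, 672.0] [748.4042388573289, 660.7787477334496]
```

Treating the tops alone as visible gives matching areas and consistent fits. Averages over both cameras:

| Tray | x (mm) | y (mm) | yaw (rad) |
|---|---|---|---|
| Right (R) | 548.6 | 138 | 0.014 |
| Deep | 570.6 | 240 | -0.129 |
| Left (L) | 574.3 | 340.6 | 0.015 |

I'll move above tray R first.

Request:
arm_command([
  [1, -1, 0],
  [1, -1, 0],
  [1, -1, 0],
  [1, -1, 0],
  [1, -1, 0],
], gripper=[78, 78, 78, 78, 78], twist=[0.9, 0.9, 0.9, 0.9, 0.9])

```text
time: 0.72
tool_pos: [298.4, -329.3, 226.5]
tcp_rot: [-3.141, 0.0, 0.013]
contact_force: [-0.6, -0.8, 1.3]
grip_width: 77.8
finger_force: 0.0
```

Request:
arm_command([
  [0.5, -0.93, 0],
  [0.5, -0.93, 0],
  [0.5, -0.93, 0],
  [0.5, -0.93, 0],
  [0.5, -0.93, 0],
], gripper=[78, 78, 78, 78, 78], twist=[0, 0, 0, 0, 0])

```text
time: 1.35
tool_pos: [358.9, -212.3, 226.5]
tcp_rot: [-3.141, 0.0, 0.016]
contact_force: [-0.1, -0.9, 0.0]
grip_width: 77.9
finger_force: 0.0
```

Request:
arm_command([
  [0.5, -0.93, 0],
  [0.5, -0.93, 0],
  [0.5, -0.93, 0],
  [0.5, -0.93, 0],
  [0.5, -0.93, 0],
], gripper=[78, 78, 78, 78, 78], twist=[0, 0, 0, 0, 0])

```text
time: 1.98
tool_pos: [419.5, -95.1, 226.5]
tcp_rot: [-3.141, 0.001, 0.016]
contact_force: [0.7, -0.3, -0.1]
grip_width: 78.2
finger_force: 0.0
```

Request:
arm_command([
  [0.5, -0.93, 0],
  [0.5, -0.93, 0],
  [0.5, -0.93, 0.4],
  [0.5, -0.93, 0.6],
  [0.5, -0.93, 1],
], gripper=[78, 78, 78, 78, 78], twist=[0, 0, 0, 0, 0])

```text
time: 2.6
tool_pos: [480.6, 22.0, 176.5]
tcp_rot: [3.141, -0.001, 0.016]
contact_force: [0.4, -0.7, 0.2]
grip_width: 78.1
finger_force: 0.0
```

Request:
arm_command([
  [0.56, -0.92, 0.38],
  [0.56, -0.92, 0.38],
  [0.56, -0.92, 0.38],
  [0.56, -0.92, 0.36],
  [0.56, -0.92, 0.36],
], gripper=[78, 78, 78, 78, 78], twist=[0, 0, 0, 0, 0])

```text
time: 3.22
tool_pos: [548.2, 138.1, 129.5]
tcp_rot: [3.141, 0.001, 0.016]
contact_force: [-0.8, -0.0, 0.1]
grip_width: 78.3
finger_force: 0.0
```

Request:
arm_command([
  [0, 0, 0.5],
  [0, 0, 0.5],
  [0, 0, 0.4],
  [0, 0, 0.2],
  [0, 0, 0.1],
], gripper=[78, 78, 78, 78, 78], twist=[0, 0, 0, 0, 0])

```text
time: 3.85
tool_pos: [548.1, 137.0, 87.6]
tcp_rot: [3.141, -0.0, 0.016]
contact_force: [-0.2, 0.4, -0.4]
grip_width: 78.0
finger_force: 0.0
```

Request:
arm_command([
  [0, 0, 0],
  [0, 0, 0],
  [0, 0, 0],
  [0, 0, 0],
  [0, 0, 0],
], gripper=[66, 60, 50, 50, 50], twist=[0, 0, 0, 0, 0])

```text
time: 4.47
tool_pos: [548.3, 137.4, 88.0]
tcp_rot: [3.142, -0.001, 0.016]
contact_force: [-0.5, 0.6, 1.9]
grip_width: 55.9
finger_force: 30.0
```

Request:
arm_command([
  [0, 0, -0.2],
  [0, 0, -0.4],
  [0, 0, -0.5],
  [0, 0, -0.5],
  [0, 0, -0.4],
], gripper=[50, 50, 50, 50, 50], twist=[0, 0, 0.5, 0.6, 0.56])

```text
time: 5.1
tool_pos: [548.3, 137.3, 138.8]
tcp_rot: [-3.142, -0.001, -0.13]
contact_force: [0.3, -1.6, -3.1]
grip_width: 55.5
finger_force: 30.0
```

Request:
arm_command([
  [0.07, -0.6, 0],
  [0.07, -0.95, 0],
  [0.07, -1, 0],
  [0.07, -1, 0],
  [0.07, -0.61, 0],
], gripper=[50, 50, 50, 50, 50], twist=[0, 0, 0, 0, 0])

```text
time: 5.72
tool_pos: [570.0, 241.3, 137.2]
tcp_rot: [3.141, 0.001, -0.127]
contact_force: [1.0, -0.3, -2.6]
grip_width: 55.7
finger_force: 30.0
```

Request:
arm_command([
  [0, 0, 0.2],
  [0, 0, 0.2],
  [0, 0, 0.2],
  [0, 0, 0],
  [0, 0, 0],
], gripper=[50, 50, 50, 50, 50], twist=[0, 0, 0, 0, 0])

```text
time: 6.35
tool_pos: [570.2, 239.1, 122.8]
tcp_rot: [-3.142, -0.0, -0.129]
contact_force: [0.2, 0.2, -2.3]
grip_width: 56.0
finger_force: 30.0
```

Run:
```python
from h import *
s=capture("scene"); cv2.imwrite("pics/s1.png",cv2.resize(s[200:330,260:420,::-1],None,fx=4.6,fy=4.6,interpolation=cv2.INTER_CUBIC)); cv2.imwrite("pics/s1f.png",s[:,:,::-1])
cv2.imwrite("pics/t1f.png",capture("top")[:,:,::-1])
o=get_obs();print(o["tool_pos"],o["tcp_rot"])
```

```text
[570.3107492  239.18495514 122.98474538] [-3.14149650e+00 -5.13649467e-04 -1.29041611e-01]
```

View pics/s1.png

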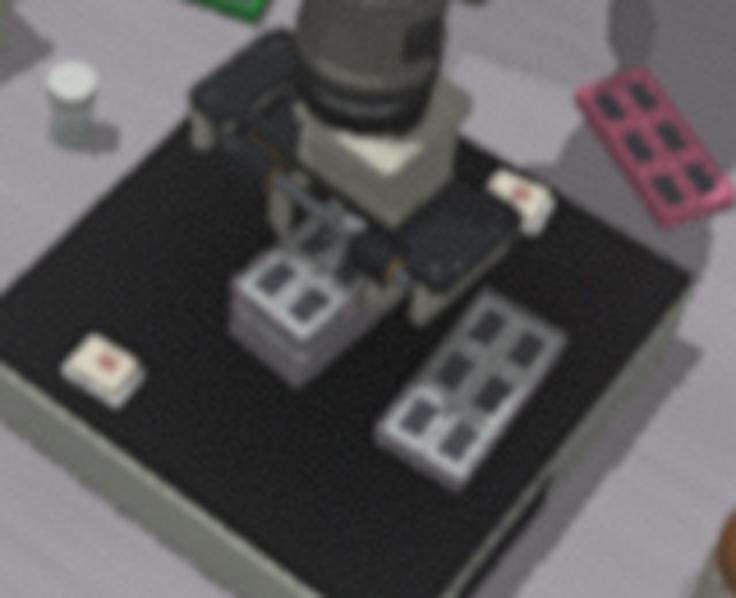

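The crop shows the held tray directly over the deep one, with the front corner edges lined up at (295,335) and (295,387). I'll lower it, release, then go down and squeeze both trays together so their long sides are flush.

Request:
arm_command([
  [0, 0, 0.1],
  [0, 0, 0.06],
  [0, 0, 0.03],
  [0, 0, 0.02],
  [0, 0, 0],
], gripper=[50, 50, 50, 50, 50], twist=[0, 0, 0, 0, 0])

```text
time: 7.08
tool_pos: [570.0, 239.3, 118.0]
tcp_rot: [3.142, -0.0, -0.129]
contact_force: [-4.4, -1.2, 5.7]
grip_width: 55.4
finger_force: 30.0
```

Request:
arm_command([
  [0, 0, 0],
  [0, 0, 0],
  [0, 0, 0],
  [0, 0, 0.2],
  [0, 0, 0.3],
], gripper=[58, 62, 66, 66, 66], twist=[0, 0, 0, 0, 0])

```text
time: 7.7
tool_pos: [570.2, 239.4, 104.5]
tcp_rot: [3.142, -0.0, -0.129]
contact_force: [-0.6, -0.5, -0.9]
grip_width: 65.9
finger_force: 0.0
```

Request:
arm_command([
  [0, 0, 0],
  [0, 0, 0],
  [0, 0, 0],
  [0, 0, 0],
  [0, 0, 0],
], gripper=[60, 58, 50, 50, 50], twist=[0, 0, 0, 0, 0])

```text
time: 8.32
tool_pos: [570.2, 239.5, 105.0]
tcp_rot: [-3.141, -0.0, -0.129]
contact_force: [0.4, 0.0, -1.4]
grip_width: 55.8
finger_force: 30.0
```

Request:
arm_command([
  [0, 0, 0],
  [0, 0, 0],
  [0, 0, 0],
  [0, 0, -0.2],
  [0, 0, -0.8],
], gripper=[58, 64, 74, 76, 76], twist=[0, 0, 0, 0, 0])

```text
time: 8.95
tool_pos: [569.4, 239.1, 129.4]
tcp_rot: [3.14, 0.002, -0.129]
contact_force: [0.7, -0.3, 0.2]
grip_width: 75.7
finger_force: 0.0
```

Request:
arm_command([
  [0, 0, -0.8],
  [0, 0, -0.8],
  [0, 0, 0],
  [0, 0, 0],
  [0, 0, 0],
], gripper=[76, 76, 76, 76, 76], twist=[0, 0, -0.55, -0.55, -0.55])

```text
time: 9.57
tool_pos: [570.2, 239.3, 170.4]
tcp_rot: [3.142, -0.001, 0.017]
contact_force: [-0.3, 0.6, -0.2]
grip_width: 76.1
finger_force: 0.0
```

Request:
arm_command([
  [0.04, -0.6, 0],
  [0.04, -0.9, 0],
  [0.04, -1, 0],
  [0.04, -0.9, 0],
  [0.05, -0.62, 0],
], gripper=[76, 76, 76, 76, 76], twist=[0, 0, 0, 0, 0])

```text
time: 10.2
tool_pos: [573.4, 342.4, 169.8]
tcp_rot: [-3.141, 0.0, 0.016]
contact_force: [0.7, -0.1, -0.3]
grip_width: 75.9
finger_force: 0.0
```

Run:
```python
from h import *
import numpy as np
o=get_obs();print(o["tool_pos"],o["tcp_rot"],o["joint_positions"].round(2) if hasattr(o["joint_positions"],"round") else o["joint_positions"])
s=capture("scene"); t=capture("top"); cv2.imwrite("pics/s2f.png",s[:,:,::-1]); cv2.imwrite("pics/t2f.png",t[:,:,::-1])
cv2.imwrite("pics/s2.png",np.hstack([cv2.resize(s[215:305,280:370,::-1],(400,400),interpolation=cv2.INTER_CUBIC),cv2.resize(t[140:220,160:240,::-1],(400,400),interpolation=cv2.INTER_CUBIC)]))
```

```text
[573.3578509  342.4434246  169.75842479] [-3.14139993e+00  8.53788891e-05  1.64748415e-02] [0.42 0.65 1.17 0.   1.32 1.98]
```

View pics/s2.png

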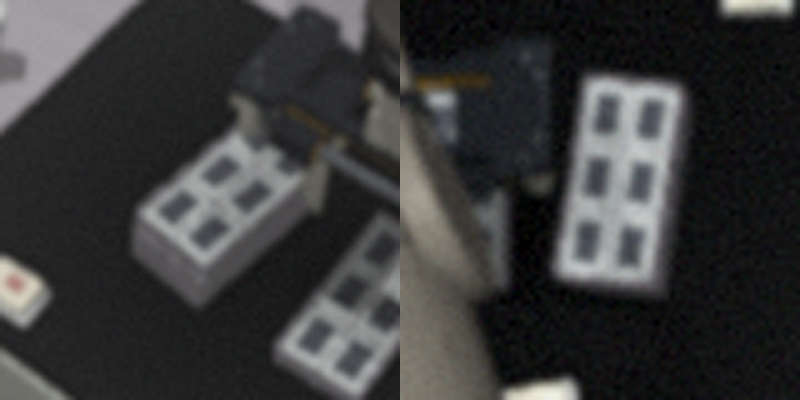

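The pile looks flush in both views: the front corner is at (200,265) to (200,305) in the left panel. I'll check the number from the top camera, then go down for the left tray.

Run:
```python
from h import *
T=get_calibration("top"); t=cv2.imread("pics/t2f.png")[:,:,::-1].copy()
m=blob(t,(200,165),th=95); p,r=fit([(T,m)],1,130,p0=(570,240,-.1)); print(p,m["m00"])
for th in (80,110,125):
    m=blob(t,(200,165),th=th); print(th,fit([(T,m)],1,130,p0=(570,240,-.1))[0],m["m00"])
```

```text
[ 5.68080956e+02  2.37302913e+02 -1.33330150e-01] 807.0
80 [ 5.67644685e+02  2.36944519e+02 -1.31323687e-01] 855.0
110 [ 5.67903368e+02  2.37407431e+02 -1.30309696e-01] 772.0
125 [ 5.67936733e+02  2.37371947e+02 -1.38122652e-01] 737.0
```

Request:
arm_command([
  [0, 0, 0.7],
  [0, 0, 0.8],
  [0, 0, 0.8],
  [0, 0, 0.5],
  [0, 0, 0.48],
], gripper=[76, 76, 76, 76, 76], twist=[0, 0, 0, 0, 0])

```text
time: 10.92
tool_pos: [574.1, 339.7, 87.6]
tcp_rot: [-3.142, -0.0, 0.015]
contact_force: [0.9, 0.8, 0.1]
grip_width: 76.1
finger_force: 0.0
```

Request:
arm_command([
  [0, 0, 0],
  [0, 0, 0],
  [0, 0, 0],
  [0, 0, 0],
  [0, 0, 0],
], gripper=[66, 60, 50, 50, 50], twist=[0, 0, 0, 0, 0])

```text
time: 11.55
tool_pos: [574.3, 340.2, 88.8]
tcp_rot: [-3.141, -0.001, 0.015]
contact_force: [0.1, 0.2, 4.4]
grip_width: 55.8
finger_force: 30.0
```

Request:
arm_command([
  [0, 0, -0.3],
  [0, 0, -0.6],
  [0, 0, -0.7],
  [0, 0, -0.8],
  [0, 0, -0.5],
], gripper=[50, 50, 50, 50, 50], twist=[0, 0, 0.55, 0.55, 0.55])

```text
time: 12.18
tool_pos: [574.2, 340.1, 162.5]
tcp_rot: [-3.141, -0.002, -0.13]
contact_force: [0.5, 0.6, -0.3]
grip_width: 55.3
finger_force: 30.0
```

Request:
arm_command([
  [0.07, 0.6, 0],
  [0.08, 0.9, 0],
  [0.08, 1, 0],
  [0.07, 0.9, 0],
  [0.07, 0.61, 0],
], gripper=[50, 50, 50, 50, 50], twist=[0, 0, 0, 0, 0])

```text
time: 12.8
tool_pos: [569.9, 237.6, 160.3]
tcp_rot: [3.141, 0.001, -0.129]
contact_force: [0.2, 0.1, -1.9]
grip_width: 55.7
finger_force: 30.0
```

Request:
arm_command([
  [0, 0, 0],
  [0, 0, 0.3],
  [0, 0, 0.4],
  [0, 0, 0.2],
  [0, 0, 0],
], gripper=[50, 50, 50, 50, 50], twist=[0, 0, 0, 0, 0])

```text
time: 13.42
tool_pos: [569.7, 239.6, 137.0]
tcp_rot: [3.141, 0.001, -0.128]
contact_force: [-0.3, 0.5, -1.4]
grip_width: 55.1
finger_force: 30.0
```

Request:
arm_command([
  [0.02, 0, 0.06],
  [0, 0, 0.05],
  [0, 0, 0.03],
  [0, 0, 0.02],
  [0, 0, 0],
], gripper=[50, 50, 50, 50, 50], twist=[0, 0, 0, 0, 0])

```text
time: 14.05
tool_pos: [570.7, 239.3, 134.8]
tcp_rot: [-3.141, -0.001, -0.129]
contact_force: [-2.7, -0.7, 6.0]
grip_width: 55.8
finger_force: 30.0
```

Request:
arm_command([
  [0, 0, 0],
  [0, 0, 0],
  [0, 0, 0],
  [0, 0, 0.3],
  [0, 0, 0.4],
], gripper=[58, 62, 66, 66, 66], twist=[0, 0, 0, 0, 0])

```text
time: 14.68
tool_pos: [570.6, 239.3, 115.8]
tcp_rot: [3.142, -0.0, -0.129]
contact_force: [-0.4, 0.4, 0.7]
grip_width: 66.0
finger_force: 0.0
```

Request:
arm_command([
  [0, 0, 0.3],
  [0, 0, 0.1],
  [0, 0, 0],
  [0, 0, 0],
  [0, 0, 0],
], gripper=[66, 60, 58, 50, 50], twist=[0, 0, 0, 0, 0])

```text
time: 15.3
tool_pos: [570.8, 239.3, 106.6]
tcp_rot: [-3.141, -0.0, -0.129]
contact_force: [0.4, 1.2, -1.9]
grip_width: 56.1
finger_force: 30.0
```

Request:
arm_command([
  [0, 0, 0],
  [0, 0, 0],
  [0, 0, 0],
  [0, 0, -0.4],
  [0, 0, -1],
], gripper=[58, 66, 76, 76, 76], twist=[0, 0, 0, 0, 0])

```text
time: 15.92
tool_pos: [570.0, 239.0, 141.3]
tcp_rot: [3.141, 0.002, -0.129]
contact_force: [0.1, 0.2, 0.2]
grip_width: 76.1
finger_force: 0.0
```

Request:
arm_command([
  [0, 0, -1],
  [0, 0, -1],
  [0, 0, -1],
  [0, 0, -1],
  [0, 0, 0],
], gripper=[76, 76, 76, 76, 76], twist=[0, 0, 0, 0, 0])

```text
time: 16.55
tool_pos: [571.6, 239.6, 244.1]
tcp_rot: [-3.14, -0.005, -0.129]
contact_force: [0.4, -0.9, -0.3]
grip_width: 75.9
finger_force: 0.0
```

Both trays are on the pile. I'll look at the pile and the lid bar in both cameras.

```bash
cat > bar.py <<'E'
from h import *
s=capture("scene"); t=capture("top"); cv2.imwrite("pics/s3f.png",s[:,:,::-1]); cv2.imwrite("pics/t3f.png",t[:,:,::-1])
z=lambda im,x,y:cv2.resize(im[y:y+60,x:x+80,::-1],(400,300),interpolation=cv2.INTER_CUBIC)
cv2.imwrite("pics/q3.png",np.vstack([np.hstack([z(s,290,230),z(t,165,150)]),np.hstack([z(s,195,135),z(t,320,190)])]))
E
python3 bar.py; python3 -c "
from h import *
o=get_obs();print(o['tool_pos'],o['tcp_rot'])"
```

```text
[570.35901811 239.18882978 241.03329776] [ 3.14138906e+00  3.30193577e-04 -1.28772144e-01]
```

View pics/q3.png

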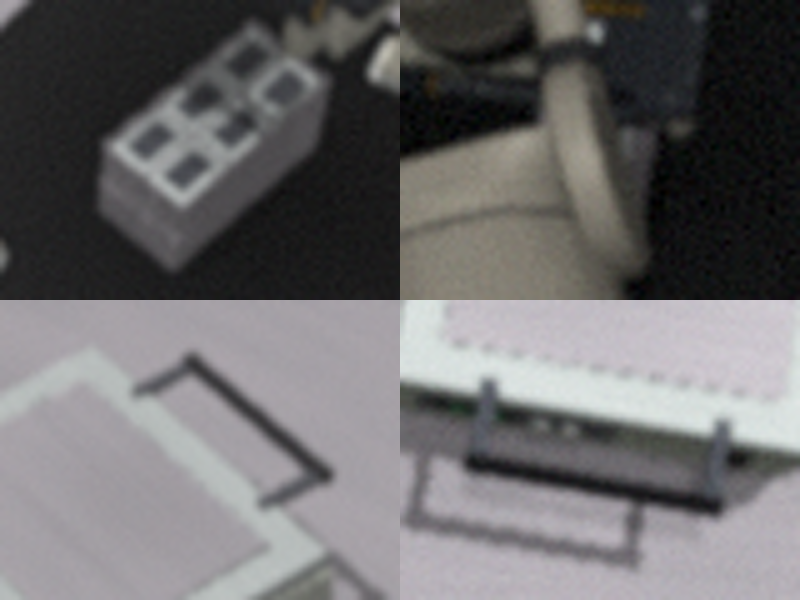

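The pile is straight and flush. In the pictures the bar ends are at local (68,160) and (320,207) in the top crop, and (192,57) and (328,177) in the scene crop.

Run:
```python
from h import *
f=lambda n,a,o:unproj(get_calibration(n),[(a[0]+.5)/5-.5+o[0],(a[1]+.5)/5-.5+o[1]],117)
for n,o,es in(("top",(320,190),((68,160),(320,207))),("scene",(195,135),((192,57),(328,177)))):
    a,b=[f(n,e,o) for e in es]; d=a-b; e=b-a
    if d[1]<0:d=-d
    print(n,a.round(1),b.round(1),((a+b)/2).round(1),np.linalg.norm(d).round(1),np.arctan2(-d[0],d[1]).round(3))
```

```text
top [ 431.3 -137.9  117. ] [ 402.9 -281.7  117. ] [ 417.1 -209.8  117. ] 146.6 -0.195
scene [ 399.8 -280.2  117. ] [ 430.5 -135.2  117. ] [ 415.2 -207.7  117. ] 148.3 -0.209
```

Request:
arm_command([
  [-0.19, 0.93, 0],
  [-0.19, 0.93, 0],
  [-0.19, 0.93, 0],
  [-0.19, 0.93, 0],
  [-0.19, 0.93, 0],
], gripper=[50, 40, 30, 26, 26], twist=[0, 0, 0, 0, 0])

```text
time: 17.27
tool_pos: [531.1, 126.2, 239.9]
tcp_rot: [3.141, 0.003, -0.129]
contact_force: [-0.2, -0.1, -0.7]
grip_width: 30.6
finger_force: 0.0
```

Request:
arm_command([
  [-0.19, 0.93, 0],
  [-0.19, 0.93, 0],
  [-0.19, 0.93, 0],
  [-0.19, 0.93, 0],
  [-0.19, 0.93, 0],
], gripper=[26, 26, 26, 26, 26], twist=[0, 0, 0, 0, 0])

```text
time: 17.9
tool_pos: [492.6, 14.2, 240.1]
tcp_rot: [3.141, 0.003, -0.129]
contact_force: [0.3, -0.4, -0.5]
grip_width: 25.8
finger_force: 0.0
```

Request:
arm_command([
  [-0.19, 0.93, 0],
  [-0.19, 0.93, 0],
  [-0.19, 0.93, 0],
  [-0.19, 0.93, 0],
  [-0.19, 0.93, 0],
], gripper=[26, 26, 26, 26, 26], twist=[0, 0, 0, 0, 0])

```text
time: 18.52
tool_pos: [454.2, -97.9, 240.2]
tcp_rot: [-3.141, 0.002, -0.129]
contact_force: [-0.3, 0.2, 0.9]
grip_width: 26.1
finger_force: 0.0
```

Request:
arm_command([
  [-0.19, 0.93, 0],
  [-0.19, 0.93, 0],
  [-0.19, 0.93, 0],
  [-0.19, 0.93, 0],
  [-0.19, 0.93, 0],
], gripper=[26, 26, 26, 26, 26], twist=[0, 0, 0, 0, 0])

```text
time: 19.15
tool_pos: [415.8, -210.0, 240.2]
tcp_rot: [-3.14, 0.002, -0.129]
contact_force: [0.1, 0.2, -0.2]
grip_width: 25.7
finger_force: 0.0
```

Request:
arm_command([
  [0, 0, 0],
  [0, 0, 0],
  [0, 0, 0],
  [0, 0, 0],
  [0, 0, 0],
], gripper=[26, 26, 26, 26, 26], twist=[-0.87, -0.87, -0.87, -0.87, -0.87])

```text
time: 19.77
tool_pos: [416.1, -209.2, 240.1]
tcp_rot: [-3.14, 0.002, 0.253]
contact_force: [0.0, 0.0, -1.3]
grip_width: 25.9
finger_force: 0.0
```

Request:
arm_command([
  [0, 0, 0],
  [0, 0, 0],
  [0, 0, 0],
  [0, 0, 0],
  [0, 0, 0],
], gripper=[26, 26, 26, 26, 26], twist=[-0.87, -0.87, -0.87, -0.87, -0.87])

```text
time: 20.4
tool_pos: [416.1, -209.3, 240.1]
tcp_rot: [-3.139, 0.001, 0.633]
contact_force: [0.6, -0.8, -0.6]
grip_width: 26.2
finger_force: 0.0
```

Request:
arm_command([
  [0, 0, 0],
  [0, 0, 0],
  [0, 0, 0],
  [0, 0, 0],
  [0, 0, 0],
], gripper=[26, 26, 26, 26, 26], twist=[-0.87, -0.87, -0.87, -0.87, -0.87])

```text
time: 21.02
tool_pos: [416.1, -209.3, 240.1]
tcp_rot: [-3.139, -0.0, 1.013]
contact_force: [-0.4, -1.0, 0.4]
grip_width: 26.1
finger_force: 0.0
```

Request:
arm_command([
  [0, 0, 0.5],
  [0, 0, 0.7],
  [0, 0, 0.7],
  [0, 0, 0.6],
  [0, 0, 0.5],
], gripper=[26, 26, 26, 26, 26], twist=[-0.87, -0.87, -0.87, -0.87, -0.87])

```text
time: 21.65
tool_pos: [415.8, -209.0, 164.6]
tcp_rot: [-3.139, -0.001, 1.392]
contact_force: [-0.5, -0.2, -0.7]
grip_width: 26.2
finger_force: 0.0
```

```bash
cat > v.py <<'E'
from h import *
import sys
s=capture("scene"); t=capture("top")
z=lambda im,x,y:cv2.resize(im[y:y+60,x:x+80,::-1],(400,300),interpolation=cv2.INTER_CUBIC)
cv2.imwrite(sys.argv[1],np.vstack([np.hstack([z(s,190,120),z(t,320,185)]),np.hstack([z(s,290,230),z(t,165,150)])]))
cv2.imwrite(sys.argv[1][:-4]+"S.png",s[:,:,::-1])
o=get_obs();print(o['tool_pos'],o['tcp_rot'],o["contact_force"])
E
python3 v.py pics/q4.png
```

```text
[ 415.3389165  -208.74197969  164.26157223] [-3.13707482e+00 -2.10218745e-03  1.39008556e+00] [ 0.64301267 -0.19915922  0.35421398]
```

View pics/q4.png

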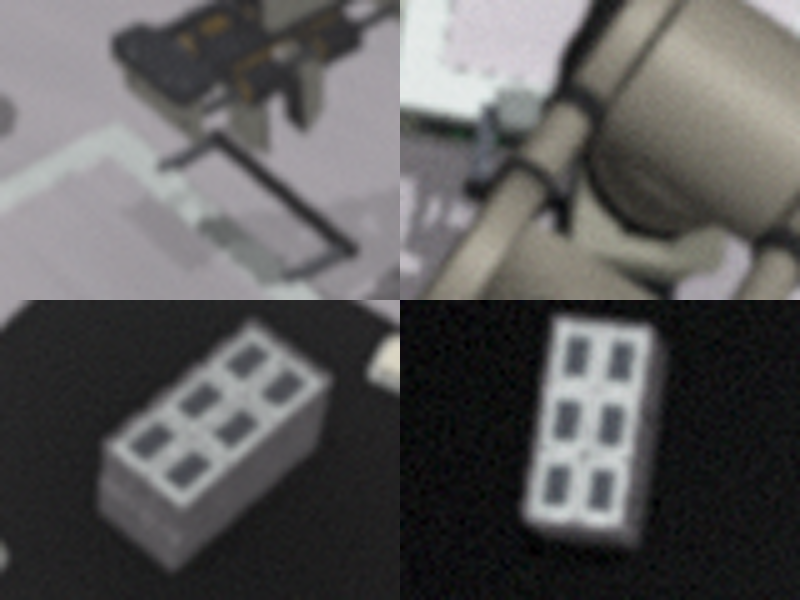

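The pile is flush in both views. The open fingers are above the bar at about (280,140) in the crop, and the bar's ends are at (217,137) and (355,252). I'll descend over it.

Request:
arm_command([
  [0, 0, 0.4],
  [0, 0, 0.4],
  [0, 0, 0.4],
  [0, 0, 0.2],
  [0, 0, 0.2],
], gripper=[26, 26, 26, 26, 26], twist=[0, 0, 0, 0, 0])

```text
time: 22.38
tool_pos: [416.8, -209.8, 126.2]
tcp_rot: [3.141, 0.0, 1.39]
contact_force: [0.9, 0.9, -0.2]
grip_width: 26.4
finger_force: 0.0
```

Request:
arm_command([
  [0, 0, 0.2],
  [0, 0, 0.2],
  [0, 0, 0.2],
  [0, 0, 0.2],
  [0, 0, 0.1],
], gripper=[26, 26, 26, 26, 26], twist=[0, 0, 0, 0, 0])

```text
time: 23.0
tool_pos: [416.6, -209.7, 103.6]
tcp_rot: [-3.141, -0.0, 1.39]
contact_force: [1.0, -0.2, -0.2]
grip_width: 25.8
finger_force: 0.0
```

Request:
arm_command([
  [0, 0, 0],
  [0, 0, 0],
  [0, 0, 0],
  [0, 0, 0],
  [0, 0, 0],
], gripper=[20, 16, 6, 6, 6], twist=[0, 0, 0, 0, 0])

```text
time: 23.62
tool_pos: [416.8, -209.8, 104.1]
tcp_rot: [3.141, 0.0, 1.39]
contact_force: [-0.8, -0.1, 0.2]
grip_width: 10.7
finger_force: 30.0
```

The bar is gripped and centred, with no side force. Tool +y runs along the warmer's +x, so I'll lift along the 227 mm arc at 3° per row.

Request:
arm_command([
  [0, 0.04, -0.47],
  [0, 0.06, -0.47],
  [0, 0.09, -0.47],
  [0, 0.11, -0.46],
  [0, 0.13, -0.46],
], gripper=[6, 6, 6, 6, 6], twist=[0, 0, 0, 0, 0])

```text
time: 24.25
tool_pos: [427.2, -211.8, 163.0]
tcp_rot: [-3.141, 0.0, 1.39]
contact_force: [1.4, -2.9, -5.0]
grip_width: 10.6
finger_force: 30.0
```

Request:
arm_command([
  [0, 0.16, -0.45],
  [0, 0.18, -0.44],
  [0, 0.21, -0.43],
  [0, 0.23, -0.42],
  [0, 0.25, -0.41],
], gripper=[6, 6, 6, 6, 6], twist=[0, 0, 0, 0, 0])

```text
time: 24.88
tool_pos: [451.2, -216.4, 216.6]
tcp_rot: [-3.138, 0.001, 1.39]
contact_force: [-8.1, -4.1, -0.3]
grip_width: 10.8
finger_force: 30.0
```

Request:
arm_command([
  [0, 0.27, -0.39],
  [0, 0.29, -0.38],
  [0, 0.31, -0.36],
  [0, 0.33, -0.35],
  [0, 0.35, -0.33],
], gripper=[6, 6, 6, 6, 6], twist=[0, 0, 0, 0, 0])

```text
time: 25.5
tool_pos: [488.2, -223.5, 263.1]
tcp_rot: [-3.136, 0.002, 1.389]
contact_force: [-14.4, -2.8, 9.8]
grip_width: 10.8
finger_force: 30.0
```

Request:
arm_command([
  [0, 0.36, -0.31],
  [0, 0.38, -0.29],
  [0, 0.39, -0.27],
  [0, 0.41, -0.25],
  [0, 0.42, -0.22],
], gripper=[6, 6, 6, 6, 6], twist=[0, 0, 0, 0, 0])

```text
time: 26.12
tool_pos: [538.2, -233.2, 297.5]
tcp_rot: [3.141, 0.003, 1.389]
contact_force: [-7.0, -5.7, 5.8]
grip_width: 11.2
finger_force: 30.0
```

Request:
arm_command([
  [0, 0, 0],
  [0, 0, 0],
  [0, 0, 0],
  [0, 0, 0],
  [0, 0, 0],
], gripper=[6, 6, 6, 6, 6], twist=[0, 0, 0, 0, 0])

```text
time: 26.75
tool_pos: [538.3, -233.3, 297.4]
tcp_rot: [3.14, 0.003, 1.389]
contact_force: [-7.3, -4.3, 8.0]
grip_width: 10.8
finger_force: 30.0
```

```bash
python3 v.py pics/q5.png
python3 - <<'E'
import cv2
cv2.imwrite("pics/q6.png",cv2.resize(cv2.imread("pics/q5S.png")[90:300,130:410],None,fx=2.8,fy=2.8,interpolation=cv2.INTER_CUBIC))
E
```

```text
[ 538.33262991 -233.26068353  297.37826488] [3.13995438 0.00330199 1.38873553] [-6.35679997 -4.09982088  8.20207757]
```

View pics/q6.png

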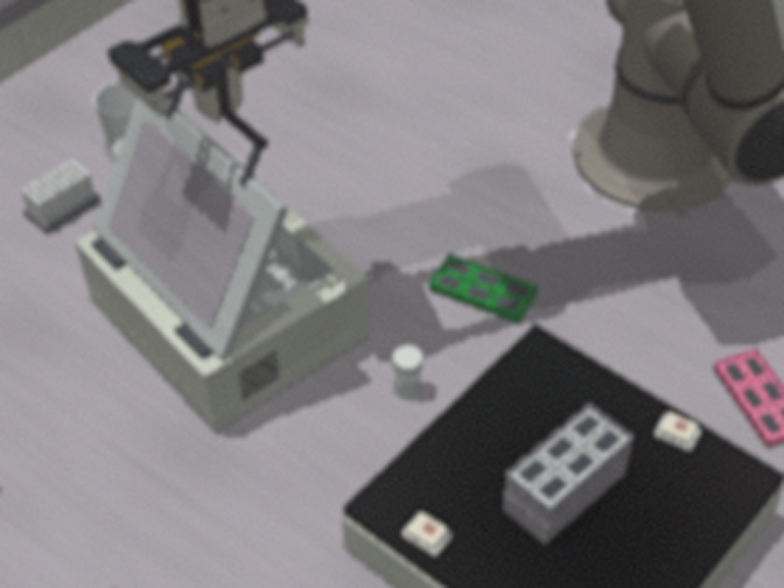

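The lid stands open in the grip, with a bar end visible at crop (262,145). The pile and the bystanders are undisturbed. I'll check the angle from that bar end.

Run:
```python
from h import *
S=get_calibration("scene"); 
for yaw in(-.18,-.195):
  ex=np.array([np.cos(yaw),np.sin(yaw),0]); ey=np.array([-np.sin(yaw),np.cos(yaw),0])
  b=np.array([416.7,-209.7,117]); H=b+227*ex-[0,0,12]
  for d in(0,55,58,60,62,65):
    a=np.radians(d); v=lambda x,z:H+ex*(x*np.cos(a)+z*np.sin(a))+[0,0,1]*(-x*np.sin(a)+z*np.cos(a))
    P=[v(-227,12)+ey*73, v(-187,14)+ey*127, v(-187,14)-ey*127]
    q=proj(S,P); print(yaw,d,((q-[130,90])*2.8).round(0).tolist(), v(-227,12).round(1))
```

```text
Traceback (most recent call last):
TypeError: can't multiply sequence by non-int of type 'numpy.float64'
```

Run:
```python
from h import *
S=get_calibration("scene"); k=np.array([0,0,1.])
for yaw in(-.18,-.195):
  ex=np.array([np.cos(yaw),np.sin(yaw),0]); ey=np.array([-np.sin(yaw),np.cos(yaw),0])
  b=np.array([416.7,-209.7,117]); H=b+227*ex-12*k
  for d in(0,55,58,60,62,65):
    a=np.radians(d); v=lambda x,z:H+ex*(x*np.cos(a)+z*np.sin(a))+k*(-x*np.sin(a)+z*np.cos(a))
    P=[v(-227,12)+ey*73, v(-187,14)+ey*127, v(-187,14)-ey*127]
    q=proj(S,P); print(yaw,d,((q-[130,90])*2.8).round(0).tolist(), v(-227,12).round(1))
```

```text
-0.18 0 [[363.0, 223.0], [366.0, 264.0], [232.0, 149.0]] [ 416.7 -209.7  117. ]
-0.18 55 [[277.0, 143.0], [292.0, 205.0], [150.0, 83.0]] [ 521.6 -228.8  297.8]
-0.18 58 [[268.0, 142.0], [285.0, 205.0], [142.0, 82.0]] [ 531.7 -230.6  303.9]
-0.18 60 [[262.0, 143.0], [280.0, 205.0], [138.0, 83.0]] [ 538.6 -231.9  307.6]
-0.18 62 [[256.0, 143.0], [275.0, 206.0], [132.0, 83.0]] [ 545.6 -233.2  311.1]
-0.18 65 [[247.0, 144.0], [267.0, 208.0], [125.0, 84.0]] [ 556.3 -235.1  315.8]
-0.195 0 [[362.0, 223.0], [365.0, 264.0], [233.0, 148.0]] [ 416.7 -209.7  117. ]
-0.195 55 [[275.0, 142.0], [289.0, 204.0], [150.0, 81.0]] [ 521.3 -230.4  297.8]
-0.195 58 [[266.0, 142.0], [282.0, 205.0], [143.0, 81.0]] [ 531.4 -232.3  303.9]
-0.195 60 [[260.0, 142.0], [277.0, 205.0], [138.0, 81.0]] [ 538.2 -233.7  307.6]
-0.195 62 [[254.0, 143.0], [272.0, 206.0], [133.0, 81.0]] [ 545.2 -235.1  311.1]
-0.195 65 [[244.0, 144.0], [264.0, 207.0], [125.0, 82.0]] [ 556.  -237.2  315.8]
```

The bar end seen at (262,145) matches the 60° prediction of (260–262,143). I'll hand it in.

```bash
python3 -c "
from plant import *
print(close_job())"
```

```text
the job is handed in; nothing more can be done
None
```

The two shallow trays are stacked flush on the deep one on the cold plate, and the arm is still holding the lid open by its bar at about 60°; the job was handed in after about 27 s, with no verdict returned.

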